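# Stand the plate-map chart up on its kickstand

## Robot

A 6-joint arm with a two-finger parallel gripper is mounted at the origin on a cart in front of the work surface, level with it; the furniture and walls round the work are solid. World frame = base frame: x ahead of the robot, y to its left, z up, the work surface at z = 0. Lengths are in m, angles in rad, forces in N, time in s.
With the tool pointing down it reaches from about 0.3 to 0.875 m from the base axis. Payload 6.4 kg.
Tool frame: the origin (TCP) lies between the finger pads; the fingertips stand r.tip_reach ahead of it and the grasp point (between the pads) lies 3 mm ahead of it (r.tip_reach is the distance from the TCP to the fingertips, in m); z points along the fingers, y is the direction in which the jaws open and shut (so a half turn about z gives the same grasp; the last joint's range is limited). The gripper opens to 85 mm and grips with 20 to 120 N. Pads are 22 mm wide; open, the fingers measure 114 mm over their backs; the gripper's body (76 mm by 85 mm) begins 54 mm behind the grasp point. The pads swing forward as they close: fully open they stand 13 mm farther back than shut.
Start: joints at [0.95, 0.181, 1.607, -0, 1.354, -0.206], TCP at [0.232, 0.526, 0.253] pointing down, gripper open.
Joint ranges: [-2.99, 2.99], [-0.89, 2.07], [0.3, 2.58], [-1.14, 4.28], [0, 2.63], [-3.12, 3.12]. Speed limits (rad/s): [2.57, 2.57, 3.01, 3.14, 3.14, 3.14].

## Interface

Orientations are given as a unit quaternion [w, x, y, z].
In Python, from rig import monitor, vision, job, r gives the robot as it stands. The module is installed in compiled form; this text tells all that it offers.
- The arm moves only by the shell command python3 -m handwheel 'ROWS' [FORCE]. ROWS is JSON, a list of rows, each an object of numbers: "dx", "dy", "dz": the shift along the world's x, y, z in cm; "rx", "ry", "rz": the turn, a rotation vector about the world's x, y, z in degrees; "jaw": the closure, from 0 (fully open) to 1 (shut). A call has 1 to 8 rows; each row is the pose to reach, as a shift and turn from the pose commanded when the call began; what a row does not reach only later rows make up. A row lasts 1/8 s, in which the tool goes at most 62.5 mm and 10.7 degrees, less where a joint would pass 70% of its speed; a pose out of reach is approached as far as the arm can. A call with a gripper value outside its range is refused whole. The fingers move at their own pace and stop on an object; FORCE is the grip in N (left out, the last holds). Time passes only in rows, so rows that repeat a pose let the fingers close. It gives the time, the measured TCP pose, the force and the opening at its end, in the units of the state.
- monitor.sense(): the state, without advancing time (a new reading comes with each control period).
- vision.get_image(name): name is "side" or "top" or "wrist"; returns the picture (420x560x3 uint8, red, green, blue); there is no depth.
- vision.camera_model(name): a dict with "fx", "fy", "cx", "cy" (pixels), "cam_to_world" (4x4, takes a point from camera to world coordinates). Camera axes: x right, y up, looking along -z (the intrinsics and any distortion apply to the point x, -y, -z); pixel columns grow to the right and rows downward; lengths in m; the calibration is good to about 2 mm. The wrist camera is an equidistant fisheye: a pixel r from the principal point sees the ray r / f radians off the axis. A picture is of the moment at which its call begins: read the wrist's pose just before it. camera_model takes no time and is no camera call; for the wrist camera it gives the pose at the moment of the call.
- job.job_done(): hands the job in, once; it reports no verdict.
The state is a dict: "clock": time; "qpos": joint angles; "qd": joint speeds; "joint_efforts": joint torques, N m; "tcp_pos": TCP position; "tool_rot": TCP orientation; "wrist_force": force on the tool from outside, world axes, zero at the start; "wrist_torque": the same for the moment, N m; "opening": finger opening in m.
Only numpy, scipy, OpenCV 4.12 (cv2) and the standard library are available. Lean on these libraries where they do the work, as an engineer would, in place of code of your own. Each camera call takes 0.05 s, during which the arm holds its last target.

## Task

Two small framed charts are parked in low aluminium stands. Take the one with the grid of round dots: unfold the leg on its back fully by its side peg, then lift the chart out and stand it on its lower edge and leg in the middle of the grey mat, square with the mat, dotted face towards the robot. Leave the other chart parked in its stand.

Things in the scene. Friction and masses are not known exactly. Their poses are not given: they have to be found in the camera images.
- chart_center (a point): Centre of the dot-grid chart: grey plate 10 mm thick (x), 120 wide (y), 105 high (z), 0.28 kg. x points out of its BACK (leg side), z to its top edge. At first upright in an aluminium stand, loose in 36 mm high channels at its side edges, lower edge 6 mm above the table; lift straight up. The top edge's middle 70 mm is free to grip across the thickness, leg folded or not.
- chart_leg (a joint): Leg angle: 0 = folded flat on the back, 0.52 rad = fully unfolded, at its stop; starts at 0 to 0.08. Hinge axis parallel to the chart's y, 9 mm behind its mid-plane, 37.5 mm above its centre; opening swings the foot backwards (chart's +x). Lightly stiff (about 1 N at the peg); stays where it is left. The chart has 1 mm slack in its stand and rocks back about 3 degrees as the peg is moved, so go on until the stop is felt.
- leg_peg (a point): Middle of the free part of the leg's side peg: steel bar, 9 mm diameter, parallel to the chart's y, fixed to the leg 30 mm below the hinge axis, sticking out on the chart's +y side (left seen from the robot) 83 mm from its middle; ends 17 mm beyond this point, chart's edge 23 mm inside it. Moving it back on its arc (15 mm back, 4 mm up in all) unfolds the leg.
- leg_foot (a point): Middle of the leg's rubber foot bar (6 mm thick, 80 mm long along the chart's y), 83 mm from the hinge axis. With the leg unfolded and both it and the chart's lower back edge on a flat surface the chart leans back 18 degrees (0.32 rad).
- mat: Plain grey bench mat fixed on the table, 150 x 170 mm (its x, y) and 3 mm thick; origin at the centre of its underside. Its x axis points away from the robot, within 0.2 rad of world x.
- other_center (a point): Centre of the other chart (horizontal bars on its face, no leg), of the same size, parked in a like stand. Leave it there.
- chart_back (a point): An imaginary point 100 mm straight behind the chart's centre (along the chart's +x, on the leg's side), by which it is judged which way the chart faces.

How it is judged:
On the way, in this order (a step that is already met when the one before it is completed fails the run):
1. the chart's leg is unfolded (beyond 0.42 rad) (value of joint chart_leg above 0.42 rad), for 0.2 s.
2. the chart is then lifted out of its stand (its centre above 90 mm) (height (world z) of chart_center above 0.09 m), for 0.1 s.
At the end, for the whole second after the job is handed in: Dotted chart stands on the mat on its lower edge and foot (foot bar below 12 mm, chart centre below 62 mm), leg beyond 0.42 rad, leaning 0.17-0.45 rad, centre within 40 mm of the mat's, square within 0.26 rad, its back away from the robot; other chart within 20 mm of its start (value of joint chart_leg above 0.42 rad and horizontal distance between chart_center and mat below 0.04 m and height (world z) of chart_center below 0.062 m and height (world z) of leg_foot below 0.012 m and angle between chart_center's own z axis and vertical between 0.17 and 0.45 rad and angle between the y axis of chart_center and the y axis of mat, either way round below 0.26 rad and x of chart_back in the frame of mat above 0 m and distance of other_center from where it was at the start of the episode below 0.02 m); the robot touches nothing.
It fails at once if the other chart is moved more than 40 mm (distance of other_center from where it was at the start of the episode above 0.04 m).
It also fails if it takes over 51 s, if anything falls off the work surface, if the arm or the gripper's body presses on something with over 40 N, if the wrist force passes 120 N, or if a joint passes its speed limit or range.

## Working session

There is one attempt and no reset: what is moved stays moved. The work goes in short steps, Python scripts to look and compute and a shell command to move; the robot and the scene stay as the last step left them, time stands still between calls to the robot, and variables do not carry over. Pictures are saved under pics/ and viewed, and the job is handed in when it is done.

```bash
mkdir -p pics; ls
python3 - <<'E'
from rig import monitor, vision, job, r
import cv2
s=monitor.sense(); print(s, r.tip_reach)
for n in ["side","top","wrist"]:
    m=vision.camera_model(n); print(n,m)
    cv2.imwrite(f"pics/{n}0.png",vision.get_image(n)[:,:,::-1])
E
```

```text
pics
{'clock': 0.0, 'qpos': array([ 9.49659283e-01,  1.81524805e-01,  1.60801956e+00, -1.44799657e-05,
        1.35375931e+00, -2.06301898e-01]), 'qd': array([ 0.0013977 ,  0.00135208, -0.00045859,  0.00071384,  0.00136243,
        0.00048842]), 'joint_efforts': array([ 5.23696835e-04, -4.44870758e+01, -3.51337409e+01, -1.99288561e-04,
        9.14837321e-03,  9.59395635e-06]), 'tcp_pos': array([0.23143408, 0.52581258, 0.25238765]), 'tool_rot': array([-3.37458138e-04,  2.05931907e-01,  9.78565950e-01, -7.86174756e-04]), 'wrist_force': array([ 0.04311639,  1.21465814, -0.69629317]), 'wrist_torque': array([ 0.00714196, -0.01851566, -0.04998749]), 'opening': 0.08546429855738398} 0.022
side {'fx': 403.4549178360025, 'fy': 403.4549178360025, 'cx': 280.26783606103663, 'cy': 207.54640969393654, 'cam_to_world': array([[ 0.83460539,  0.28366555, -0.47219456,  0.10496464],
       [-0.55064543,  0.4528937 , -0.70119677, -0.83041514],
       [ 0.01494857,  0.84523438,  0.53418666,  0.60763095],
       [ 0.        ,  0.        ,  0.        ,  1.        ]])}
top {'fx': 510.3529020859678, 'fy': 510.3529020859678, 'cx': 272.9532170963708, 'cy': 214.13379813225984, 'cam_to_world': array([[-0.0096489 ,  0.99353159, -0.11314538,  0.45350789],
       [-0.99953685, -0.01284877, -0.02758597, -0.17418719],
       [-0.02886131,  0.1128268 ,  0.99319542,  1.14716868],
       [ 0.        ,  0.        ,  0.        ,  1.        ]])}
wrist {'fx': 325.19226210127806, 'fy': 325.19226210127806, 'cx': 276.2554052707122, 'cy': 209.7305730114036, 'cam_to_world': array([[ 0.40298761, -0.88262014, -0.24203858,  0.16995806],
       [ 0.91520243,  0.38796114,  0.10904431,  0.55388619],
       [-0.00234314, -0.26545781,  0.96411963,  0.37272911],
       [ 0.        ,  0.        ,  0.        ,  1.        ]])}
```

View pics/side0.png

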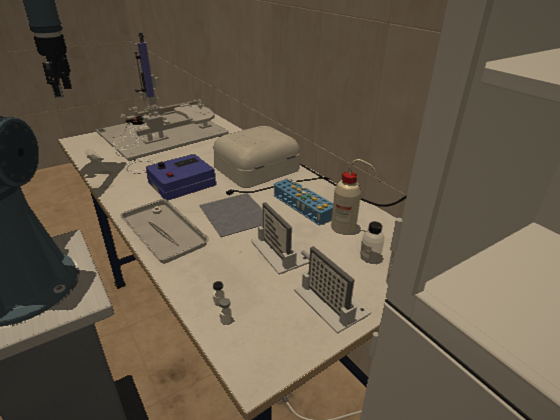

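View pics/top0.png

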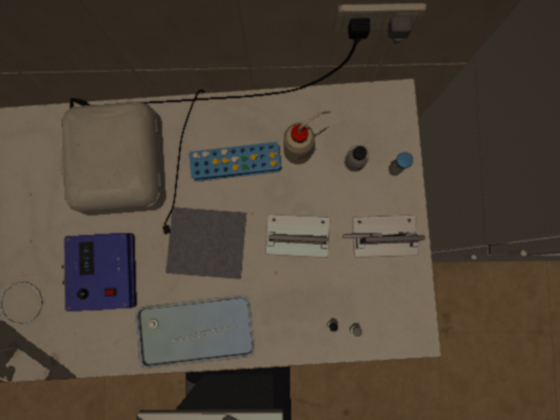

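View pics/wrist0.png

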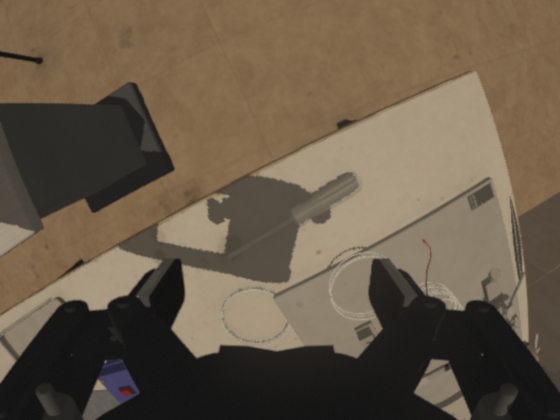

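The side view shows the dotted chart at about (330,280), with the barred one at (277,230) and the mat at (235,213). In the top view the dotted chart is at (385,237), its peg sticking out to the left at (350,237). The barred chart is at (298,239) and the mat at (206,243).

```bash
cat > h.py <<'E'
import numpy as np, cv2
from rig import monitor, vision, job, r
def ray(n,u,v,m=None):
    m=m or vision.camera_model(n); T=np.array(m["cam_to_world"])
    x=(u-m["cx"])/m["fx"]; y=(v-m["cy"])/m["fy"]
    if n=="wrist":
        t=np.hypot(x,y); k=np.sin(t)/t if t>1e-9 else 1; d=np.array([x*k,-y*k,-np.cos(t)])
    else: d=np.array([x,-y,-1.])
    return T[:3,3], T[:3,:3]@d
def onz(n,u,v,z,m=None):
    o,d=ray(n,u,v,m); return o+d*(z-o[2])/d[2]
def proj(n,P,m=None):
    m=m or vision.camera_model(n); T=np.array(m["cam_to_world"]); p=T[:3,:3].T@(np.array(P)-T[:3,3]); x,y,z=p[0],-p[1],-p[2]
    if n=="wrist":
        t=np.arctan2(np.hypot(x,y),z); k=t/np.hypot(x,y); return m["cx"]+m["fx"]*x*k, m["cy"]+m["fy"]*y*k
    return m["cx"]+m["fx"]*x/z, m["cy"]+m["fy"]*y/z
def two(a,b):
    (o1,d1),(o2,d2)=a,b
    s=np.linalg.lstsq(np.c_[d1,-d2],o2-o1,rcond=None)[0]; p,q=o1+s[0]*d1,o2+s[1]*d2
    return (p+q)/2,np.linalg.norm(p-q)
E
python3 - <<'E'
import cv2
a=cv2.imread('pics/top0.png'); 
cv2.imwrite('pics/topz.png',cv2.resize(a[205:265,340:435],None,fx=8,fy=8,interpolation=cv2.INTER_CUBIC))
cv2.imwrite('pics/topm.png',cv2.resize(a[195:290,150:340],None,fx=4,fy=4,interpolation=cv2.INTER_CUBIC))
a=cv2.imread('pics/side0.png'); 
cv2.imwrite('pics/sidez.png',cv2.resize(a[235:335,285:375],None,fx=6,fy=6,interpolation=cv2.INTER_CUBIC))
E
```

```text
(no output)
```

View pics/topz.png

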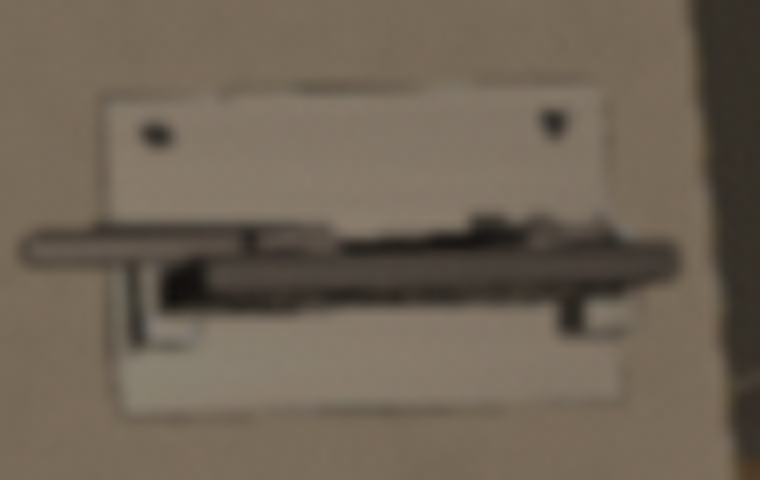

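View pics/topm.png

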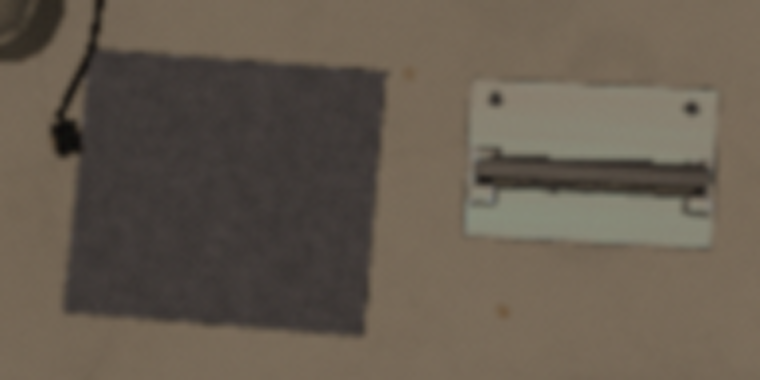

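View pics/sidez.png

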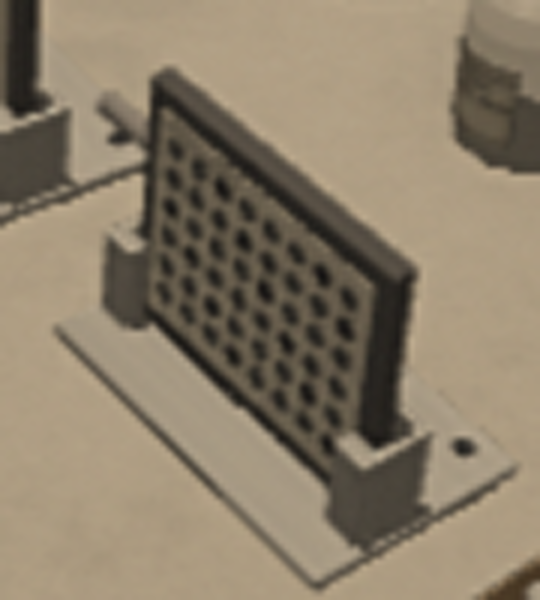

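Run:
```python
from h import *
P=lambda X,Y:(340+X/8,205+Y/8)
S=lambda X,Y:(285+X/6,235+Y/6)
M=lambda X,Y:(150+X/4,195+Y/4)
for l,p in dict(L=P(203,272),R=P(680,262)).items(): print(l,onz("top",*p,.111))
for l,p in dict(L=S(160,78),R=S(402,276)).items(): print(l,'side',onz("side",*p,.111))
print('two L',two(ray("top",*P(203,272)),ray("side",*S(160,78))),'R',two(ray("top",*P(680,262)),ray("side",*S(402,276))))
for p in [(25,248),(330,238)]: print('peg',onz("top",*P(*p),.066))
print('pegside',onz("side",*S(103,102),.066),two(ray("top",*P(25,248)),ray("side",*S(103,102))))
c=[onz("top",*M(*p),.003) for p in [(97,50),(385,72),(365,335),(65,312)]]; print('mat',np.array(c),np.mean(c,0),[np.linalg.norm(c[i]-c[i-1]) for i in range(4)])
a=cv2.imread('pics/top0.png'); 
print('base',[onz("top",*P(*p),.003) for p in [(103,97),(600,90),(620,402),(122,412)]])
print('base2',[onz("top",*M(*p),.003) for p in [(474,80),(716,88),(712,246),(466,235)]])
print('bar', [onz("top",*M(*p),.111) for p in [(478,172),(707,181)]])
```

```text
L [ 0.51852097 -0.33189358  0.111     ]
R [ 0.51966509 -0.45159876  0.111     ]
L side [ 0.51391517 -0.33767594  0.111     ]
R side [ 0.51720111 -0.45302911  0.111     ]
two L (array([ 0.51859288, -0.33252484,  0.10567694]), np.float64(0.000628785272187157)) R (array([ 0.51935321, -0.45177305,  0.10903849]), np.float64(0.0010961434819199867))
peg [ 0.52823015 -0.29211946  0.066     ]
peg [ 0.52993474 -0.37235008  0.066     ]
pegside [ 0.52533299 -0.29319096  0.066     ] (array([ 0.5275748 , -0.29180728,  0.06421285]), np.float64(0.001846175387913689))
mat [[ 0.60193279  0.08191438  0.003     ]
 [ 0.58721361 -0.08202883  0.003     ]
 [ 0.43980195 -0.07031063  0.003     ]
 [ 0.45415392  0.09813275  0.003     ]] [0.52077557 0.00692692 0.003     ] [np.float64(0.1486661681651889), np.float64(0.164602644951913), np.float64(0.14787668362247713), np.float64(0.1690536898383693)]
base [array([ 0.57477065, -0.3218728 ,  0.003     ]), array([ 0.57497283, -0.46038733,  0.003     ]), array([ 0.48789592, -0.46233763,  0.003     ]), array([ 0.4865793 , -0.32473459,  0.003     ])]
base2 [array([ 0.58201442, -0.1323328 ,  0.003     ]), array([ 0.57573551, -0.26841848,  0.003     ]), array([ 0.48721612, -0.2642459 ,  0.003     ]), array([ 0.49479756, -0.12709695,  0.003     ])]
bar [array([ 0.52279057, -0.13791054,  0.111     ]), array([ 0.51688352, -0.25393472,  0.111     ])]
```

The top and side rays agree to 1–2 mm:
- **Dotted chart:** centre (0.519, -0.392), yaw about 0.5°.
- **Peg:** end (0.528, -0.292, 0.065), mid y -0.309. This matches the given offsets.
- **Mat:** centre (0.521, 0.007), yaw about -5.4°.

Next I go above the peg with the jaws along x.

```bash
python3 -m handwheel '[{"dx":29.7,"dy":-83.5,"rz":-66,"jaw":0.5},{"dx":29.7,"dy":-83.5,"rz":-66,"jaw":0.5},{"dx":29.7,"dy":-83.5,"rz":-66,"jaw":0.5},{"dx":29.7,"dy":-83.5,"rz":-66,"jaw":0.5},{"dx":29.7,"dy":-83.5,"rz":-66,"jaw":0.5},{"dx":29.7,"dy":-83.5,"rz":-66,"jaw":0.5},{"dx":29.7,"dy":-83.5,"rz":-66,"jaw":0.5},{"dx":29.7,"dy":-83.5,"rz":-66,"jaw":0.5}]' 30; python3 -c "
from h import *
s=monitor.sense();print(s['tcp_pos'],s['tool_rot'],s['qpos'])"
```

```text
[0.23148896 0.52592429 0.25259136] [-2.61864944e-04  2.05917472e-01  9.78569127e-01 -6.24077694e-04] [ 9.49699781e-01  1.81393396e-01  1.60775097e+00 -2.27373907e-05
  1.35380169e+00 -2.06289181e-01]schema error: expected keys dx, dy, dz, rx, ry, rz, jaw
```

```bash
python3 -m handwheel '[{"dx":29.7,"dy":-83.5,"dz":0,"rx":0,"ry":0,"rz":-66,"jaw":0.5},{"dx":29.7,"dy":-83.5,"dz":0,"rx":0,"ry":0,"rz":-66,"jaw":0.5},{"dx":29.7,"dy":-83.5,"dz":0,"rx":0,"ry":0,"rz":-66,"jaw":0.5},{"dx":29.7,"dy":-83.5,"dz":0,"rx":0,"ry":0,"rz":-66,"jaw":0.5},{"dx":29.7,"dy":-83.5,"dz":0,"rx":0,"ry":0,"rz":-66,"jaw":0.5},{"dx":29.7,"dy":-83.5,"dz":0,"rx":0,"ry":0,"rz":-66,"jaw":0.5},{"dx":29.7,"dy":-83.5,"dz":0,"rx":0,"ry":0,"rz":-66,"jaw":0.5},{"dx":29.7,"dy":-83.5,"dz":0,"rx":0,"ry":0,"rz":-66,"jaw":0.5}]' 30; python3 -c "
from h import *
s=monitor.sense();print(s['tcp_pos'],s['tool_rot'],s['qpos'])"
```

```text
clock: 1.15
tcp_pos: [0.3995, 0.0532, 0.2535]
tool_rot: [0.0, 0.706, 0.708, 0.0]
wrist_force: [1.9, 0.8, 0.1]
opening: 0.0428
[0.39950159 0.05321182 0.25345822] [3.15139557e-04 7.05814769e-01 7.08396275e-01 3.60039694e-04] [-1.64370249e-01 -2.32064058e-01  2.01002119e+00  2.25449072e-04
  1.36270434e+00 -1.68067527e-01]
```

```bash
python3 -m handwheel '[{"dx":12.9,"dy":-36.2,"dz":0,"rx":0,"ry":0,"rz":0,"jaw":0.5},{"dx":12.9,"dy":-36.2,"dz":0,"rx":0,"ry":0,"rz":0,"jaw":0.5},{"dx":12.9,"dy":-36.2,"dz":0,"rx":0,"ry":0,"rz":0,"jaw":0.5},{"dx":12.9,"dy":-36.2,"dz":0,"rx":0,"ry":0,"rz":0,"jaw":0.5},{"dx":12.9,"dy":-36.2,"dz":0,"rx":0,"ry":0,"rz":0,"jaw":0.5},{"dx":12.9,"dy":-36.2,"dz":0,"rx":0,"ry":0,"rz":0,"jaw":0.5},{"dx":12.9,"dy":-36.2,"dz":-4,"rx":0,"ry":0,"rz":0,"jaw":0.5},{"dx":12.9,"dy":-36.2,"dz":-8,"rx":0,"ry":0,"rz":0,"jaw":0.5}]' 30; python3 -c "
from h import *
s=monitor.sense();print(s['tcp_pos'],s['tool_rot'],s['qpos'])
m=vision.camera_model('wrist')
cv2.imwrite('pics/w1.png',vision.get_image('wrist')[:,:,::-1])
cv2.imwrite('pics/s1.png',vision.get_image('side')[:,:,::-1])
print(proj('wrist',[.528,-.292,.066],m),proj('wrist',[.528,-.332,.066],m), proj('wrist',[.5185,-.332,.111],m),proj('wrist',[.5185,-.452,.111],m))
"
```

```text
clock: 2.15
tcp_pos: [0.5283, -0.3084, 0.172]
tool_rot: [0.0, 0.706, 0.708, -0.0]
wrist_force: [-0.3, -0.0, 0.0]
opening: 0.0431
[ 0.52830392 -0.30842532  0.17197726] [ 2.48225726e-04  7.06312536e-01  7.07900092e-01 -3.08443833e-06] [-7.22180847e-01  3.41082971e-01  1.58134868e+00 -3.93805973e-05
  1.21866589e+00 -7.24412417e-01]
(np.float64(275.9362834929006), np.float64(194.86289944431348)) (np.float64(275.83259009662714), np.float64(247.02540870110073)) (np.float64(260.3789985647729), np.float64(274.0550962065814)) (np.float64(263.7252064007648), np.float64(402.21768095971794))
```

View pics/w1.png

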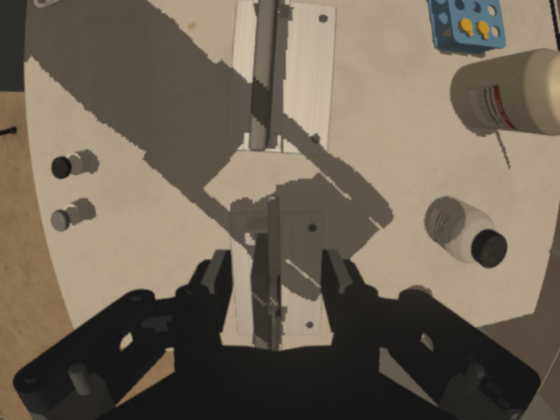

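View pics/s1.png

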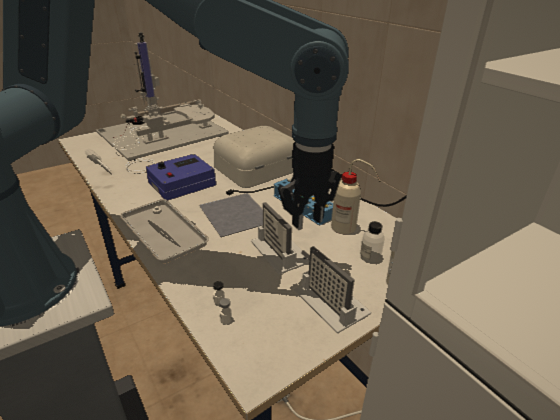

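The wrist view shows the peg end at about (274,197), where I predicted (276,195). The peg runs down between the open fingers. I descend to straddle it.

```bash
python3 -m handwheel '[{"dx":0,"dy":0,"dz":-5,"rx":0,"ry":0,"rz":0,"jaw":0.5},{"dx":0,"dy":0,"dz":-8,"rx":0,"ry":0,"rz":0,"jaw":0.5},{"dx":0,"dy":0,"dz":-10,"rx":0,"ry":0,"rz":0,"jaw":0.5},{"dx":0,"dy":0,"dz":-10,"rx":0,"ry":0,"rz":0,"jaw":0.5},{"dx":0,"dy":0,"dz":-10,"rx":0,"ry":0,"rz":0,"jaw":0.5}]' 30; python3 -c "
from h import *
cv2.imwrite('pics/w2.png',vision.get_image('wrist')[:,:,::-1])
cv2.imwrite('pics/s2.png',cv2.resize(vision.get_image('side')[190:340,240:400,::-1],None,fx=4,fy=4))
print(monitor.sense()['wrist_force'])
"
```

```text
clock: 2.88
tcp_pos: [0.5293, -0.3076, 0.0751]
tool_rot: [0.001, 0.706, 0.709, 0.0]
wrist_force: [0.4, -0.4, 0.6]
opening: 0.0426
[0.15872044 0.2536191  0.89914301]
```

View pics/w2.png

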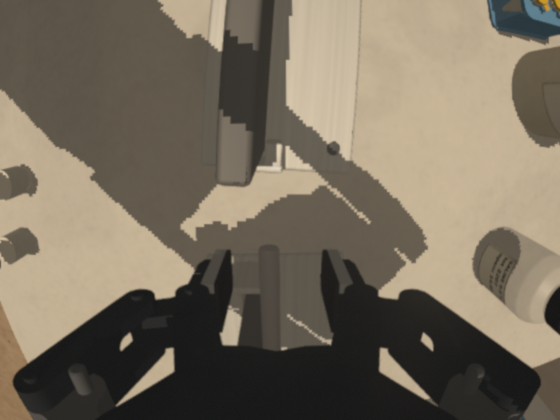

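View pics/s2.png

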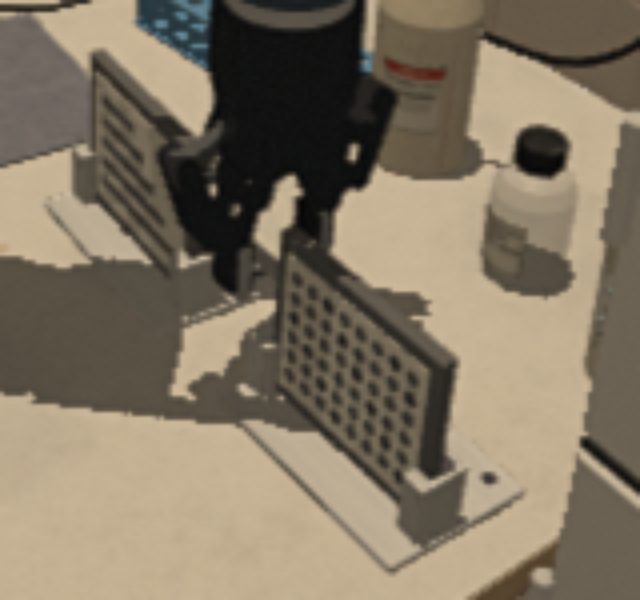

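The wrist view shows the peg at (270,300) between the pads, at about (215,280) and (335,280). The side view agrees. I narrow the jaws and push back.

```bash
python3 -m handwheel '[{"dx":0,"dy":0,"dz":0,"rx":0,"ry":0,"rz":0,"jaw":0.75},{"dx":0,"dy":0,"dz":0,"rx":0,"ry":0,"rz":0,"jaw":0.75},{"dx":0.4,"dy":0,"dz":0,"rx":0,"ry":0,"rz":0,"jaw":0.75},{"dx":0.8,"dy":0,"dz":0,"rx":0,"ry":0,"rz":0,"jaw":0.75},{"dx":1.1,"dy":0,"dz":0,"rx":0,"ry":0,"rz":0,"jaw":0.75},{"dx":1.4,"dy":0,"dz":0,"rx":0,"ry":0,"rz":0,"jaw":0.75},{"dx":1.7,"dy":0,"dz":0,"rx":0,"ry":0,"rz":0,"jaw":0.75},{"dx":1.7,"dy":0,"dz":0,"rx":0,"ry":0,"rz":0,"jaw":0.75}]' 30
python3 -m handwheel '[{"dx":0.2,"dy":0,"dz":0,"rx":0,"ry":0,"rz":0,"jaw":0.75},{"dx":0.3,"dy":0,"dz":0,"rx":0,"ry":0,"rz":0,"jaw":0.75},{"dx":0.3,"dy":0,"dz":0,"rx":0,"ry":0,"rz":0,"jaw":0.75}]'
python3 -m handwheel '[{"dx":0.2,"dy":0,"dz":0,"rx":0,"ry":0,"rz":0,"jaw":0.75},{"dx":0.3,"dy":0,"dz":0,"rx":0,"ry":0,"rz":0,"jaw":0.75},{"dx":0.3,"dy":0,"dz":0,"rx":0,"ry":0,"rz":0,"jaw":0.75}]'
```

```text
clock: 3.98
tcp_pos: [0.5456, -0.3068, 0.0733]
tool_rot: [0.0, 0.706, 0.709, 0.0]
wrist_force: [-0.5, -0.2, -0.2]
opening: 0.0214
clock: 4.35
tcp_pos: [0.5483, -0.3069, 0.0733]
tool_rot: [0.0, 0.706, 0.709, -0.0]
wrist_force: [-1.4, 0.4, 0.5]
opening: 0.0214
clock: 4.72
tcp_pos: [0.5499, -0.3068, 0.0728]
tool_rot: [-0.001, 0.706, 0.709, -0.001]
wrist_force: [-5.8, -1.2, 1.6]
opening: 0.0213
```

```bash
python3 -m handwheel '[{"dx":0.2,"dy":0,"dz":0,"rx":0,"ry":0,"rz":0,"jaw":0.75},{"dx":0.3,"dy":0,"dz":0,"rx":0,"ry":0,"rz":0,"jaw":0.75},{"dx":0.3,"dy":0,"dz":0,"rx":0,"ry":0,"rz":0,"jaw":0.75}]'
python3 -m handwheel '[{"dx":0.2,"dy":0,"dz":0,"rx":0,"ry":0,"rz":0,"jaw":0.75},{"dx":0.2,"dy":0,"dz":0,"rx":0,"ry":0,"rz":0,"jaw":0.75},{"dx":0.2,"dy":0,"dz":0,"rx":0,"ry":0,"rz":0,"jaw":0.75}]'
python3 -c "
from h import *
cv2.imwrite('pics/w3.png',vision.get_image('wrist')[:,:,::-1])
cv2.imwrite('pics/s3.png',cv2.resize(vision.get_image('side')[190:340,240:400,::-1],None,fx=4,fy=4))
print(monitor.sense()['wrist_force'])
"
```

```text
clock: 5.1
tcp_pos: [0.5508, -0.3069, 0.0724]
tool_rot: [-0.003, 0.706, 0.709, -0.002]
wrist_force: [-15.8, -1.4, 4.9]
opening: 0.0213
clock: 5.48
tcp_pos: [0.5514, -0.3069, 0.0721]
tool_rot: [-0.005, 0.706, 0.709, -0.003]
wrist_force: [-20.6, -1.4, 8.2]
opening: 0.0215
[-19.59184965  -1.98478524   7.47206514]
```

View pics/w3.png

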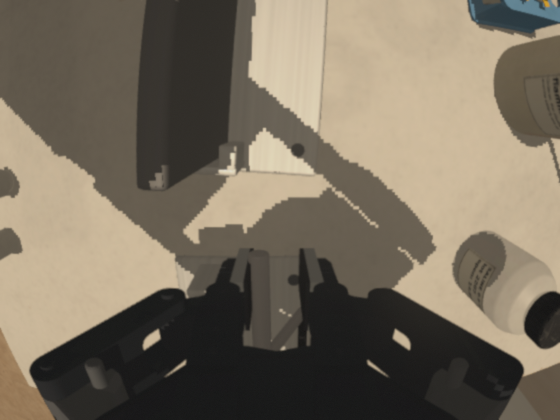

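View pics/s3.png

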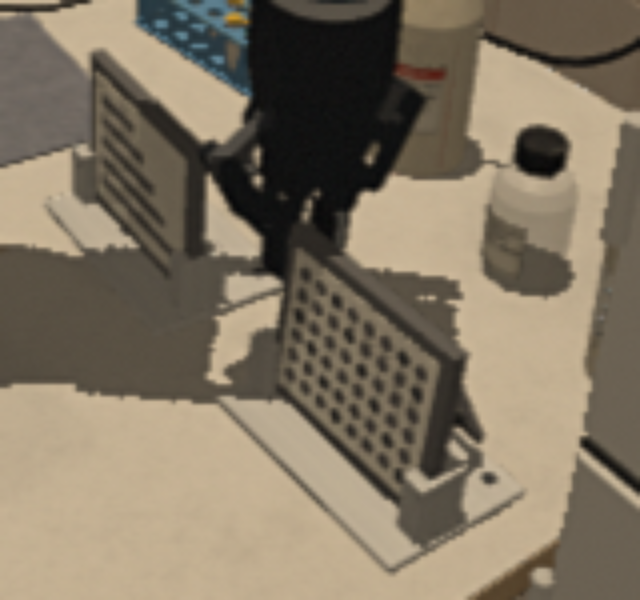

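The wrist force climbs steeply (20 N), so the stop is felt. The side view shows the leg out behind the chart at about (470,415). I back off and rise.

```bash
python3 -m handwheel '[{"dx":-0.9,"dy":0,"dz":0,"rx":0,"ry":0,"rz":0,"jaw":0.75},{"dx":-0.9,"dy":0,"dz":0,"rx":0,"ry":0,"rz":0,"jaw":0.75},{"dx":-0.9,"dy":0,"dz":4,"rx":0,"ry":0,"rz":0,"jaw":0.75},{"dx":-0.9,"dy":0,"dz":9,"rx":0,"ry":0,"rz":0,"jaw":0.5},{"dx":-0.9,"dy":0,"dz":13,"rx":0,"ry":0,"rz":0,"jaw":0.4},{"dx":-2.5,"dy":-2,"dz":13,"rx":0,"ry":0,"rz":0,"jaw":0.4},{"dx":-2.5,"dy":-2,"dz":13,"rx":0,"ry":0,"rz":0,"jaw":0.4}]' 
python3 -c "
from h import *
cv2.imwrite('pics/w4.png',vision.get_image('wrist')[:,:,::-1])
cv2.imwrite('pics/s4.png',cv2.resize(vision.get_image('side')[190:340,240:400,::-1],None,fx=4,fy=4))
cv2.imwrite('pics/t4.png',vision.get_image('top')[:,:,::-1])
a=cv2.imread('pics/t4.png')
cv2.imwrite('pics/t4z.png',cv2.resize(a[205:265,340:435],None,fx=8,fy=8,interpolation=cv2.INTER_CUBIC))
"
```

```text
clock: 6.45
tcp_pos: [0.5316, -0.3279, 0.2043]
tool_rot: [0.001, 0.706, 0.708, 0.0]
wrist_force: [-0.2, -0.1, 0.1]
opening: 0.0509
```

View pics/w4.png

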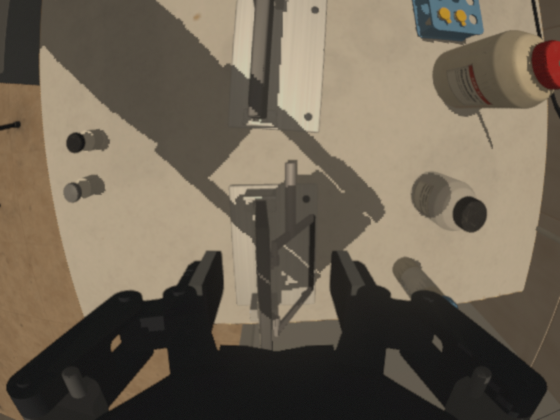

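View pics/s4.png

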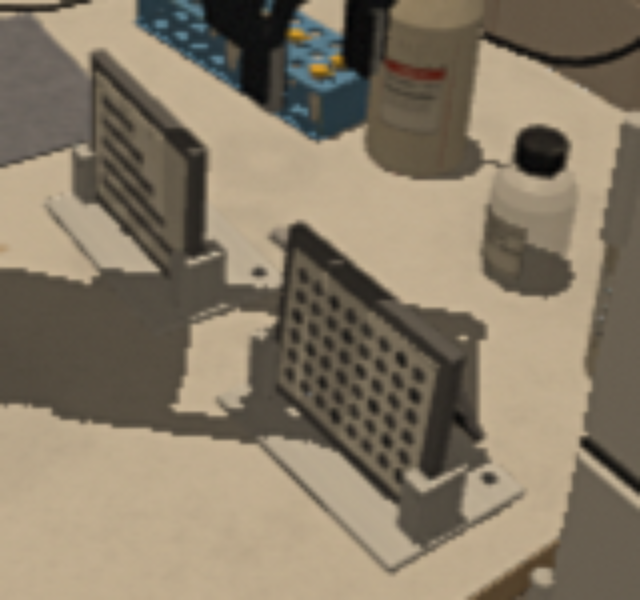

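View pics/t4z.png

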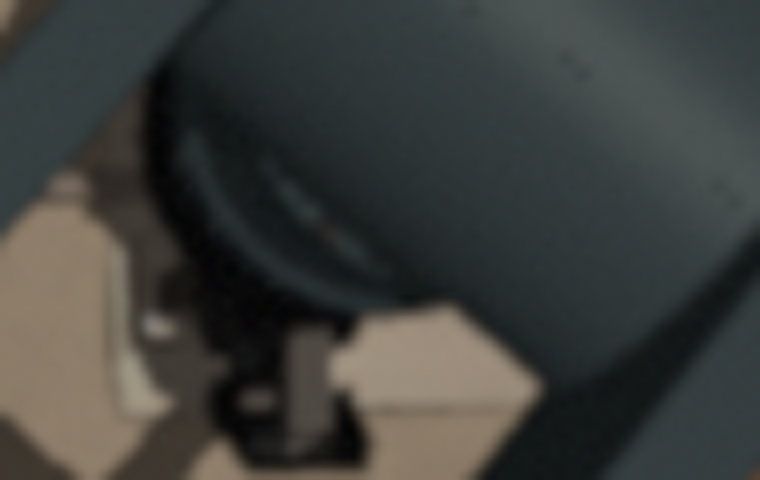

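```bash
python3 -c "
from h import *
for p,z in [((261,202),.111),((264,300),.111),((292,163),.07),((313,217),.025),((312,290),.025)]: print(onz('wrist',*p,z))
a=cv2.imread('pics/w4.png')
cv2.imwrite('pics/w4z.png',cv2.resize(a[150:355,220:340],None,fx=3.5,fy=2.8,interpolation=cv2.INTER_CUBIC))
"
```

```text
[ 0.521208   -0.31132415  0.111     ]
[ 0.52254846 -0.38733942  0.111     ]
[ 0.54363543 -0.29002033  0.07      ]
[ 0.56680276 -0.34750822  0.025     ]
[ 0.56928371 -0.42749759  0.025     ]
```

View pics/w4z.png

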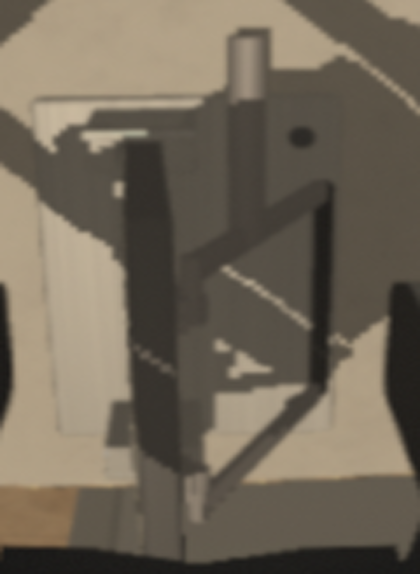

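```bash
python3 -c "
from h import *
for P in [(.5185,-.332,.111),(.5185,-.332,.04),(.5185,-.452,.111),(.522,-.332,.111)]: print(proj('wrist',P))
print(vision.camera_model('wrist')['cam_to_world'][:3,3])
for p in [(261,225),(265,318)]: print(onz('wrist',*p,.111))
"
```

```text
(np.float64(257.3528773931525), np.float64(231.0353531448797))
(np.float64(261.86462448896805), np.float64(205.08081304701082))
(np.float64(260.3325223828952), np.float64(362.79720659890626))
(np.float64(262.41229239939327), np.float64(231.0690962377865))
[ 0.53155722 -0.25810633  0.32303852]
[ 0.52106747 -0.32759367  0.111     ]
[ 0.52311329 -0.40401055  0.111     ]
```

The wrist view shows the leg fully out: foot bar at x 0.567, giving about 0.51 rad relative to the chart. The chart has rocked back, so its top is at x ≈ 0.522. I now grip the middle of the top edge.

```bash
python3 -m handwheel '[{"dx":-1,"dy":-6.4,"dz":0,"rx":0,"ry":0,"rz":0,"jaw":0.4},{"dx":-1,"dy":-6.4,"dz":0,"rx":0,"ry":0,"rz":0,"jaw":0.4},{"dx":-1,"dy":-6.4,"dz":-5,"rx":0,"ry":0,"rz":0,"jaw":0.4},{"dx":-1,"dy":-6.4,"dz":-8,"rx":0,"ry":0,"rz":0,"jaw":0.4},{"dx":-1,"dy":-6.4,"dz":-9.1,"rx":0,"ry":0,"rz":0,"jaw":0.4},{"dx":-1,"dy":-6.4,"dz":-9.1,"rx":0,"ry":0,"rz":0,"jaw":0.4}]' 40
python3 -c "
from h import *
cv2.imwrite('pics/w5.png',vision.get_image('wrist')[:,:,::-1])
cv2.imwrite('pics/s5.png',cv2.resize(vision.get_image('side')[190:340,240:400,::-1],None,fx=4,fy=4))
"
```

```text
clock: 7.35
tcp_pos: [0.5215, -0.39, 0.1117]
tool_rot: [-0.001, 0.705, 0.709, 0.0]
wrist_force: [0.0, -0.6, 0.2]
opening: 0.051
```

View pics/w5.png

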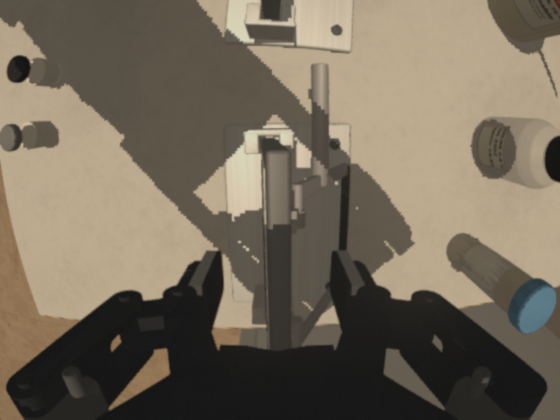

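View pics/s5.png

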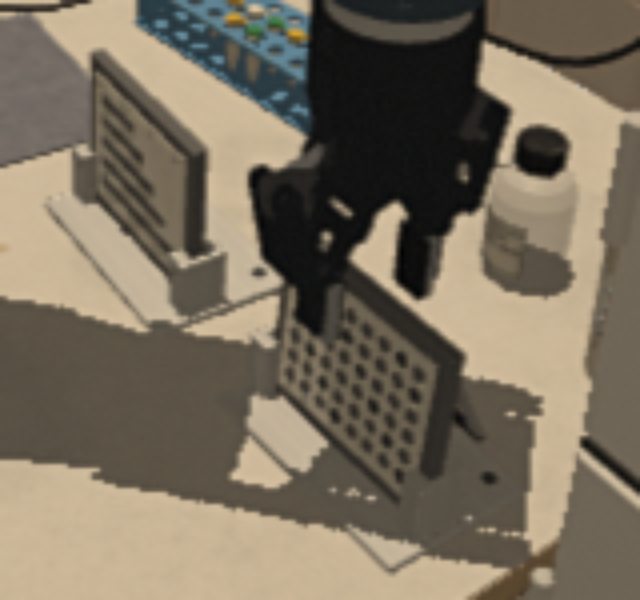

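The wrist view shows the chart's top at (279,300), midway between the pads at about 218 and 338. I close.

```bash
python3 -m handwheel '[{"dx":0,"dy":0,"dz":0,"rx":0,"ry":0,"rz":0,"jaw":0.7},{"dx":0,"dy":0,"dz":0,"rx":0,"ry":0,"rz":0,"jaw":0.8},{"dx":0,"dy":0,"dz":0,"rx":0,"ry":0,"rz":0,"jaw":1},{"dx":0,"dy":0,"dz":0,"rx":0,"ry":0,"rz":0,"jaw":1},{"dx":0,"dy":0,"dz":0,"rx":0,"ry":0,"rz":0,"jaw":1},{"dx":0,"dy":0,"dz":0,"rx":0,"ry":0,"rz":0,"jaw":1}]' 50
python3 -m handwheel '[{"dx":0,"dy":0,"dz":0.5,"rx":0,"ry":0,"rz":0,"jaw":1},{"dx":0,"dy":0,"dz":1.5,"rx":0,"ry":0,"rz":0,"jaw":1},{"dx":0,"dy":0,"dz":2.5,"rx":0,"ry":0,"rz":0,"jaw":1}]' 50
```

```text
clock: 8.2
tcp_pos: [0.5207, -0.3912, 0.1133]
tool_rot: [-0.0, 0.705, 0.709, -0.001]
wrist_force: [-3.5, 0.7, 5.8]
opening: 0.009
clock: 8.57
tcp_pos: [0.5208, -0.3905, 0.1374]
tool_rot: [-0.001, 0.706, 0.709, -0.0]
wrist_force: [-2.3, -0.0, -4.2]
opening: 0.0089
```

The grip holds (9 mm opening) and the lift is free, with -4 N of load. I raise it, then work out the turn for the placing.

```bash
python3 -m handwheel '[{"dx":0,"dy":0,"dz":3,"rx":0,"ry":0,"rz":0,"jaw":1},{"dx":0,"dy":0,"dz":6,"rx":0,"ry":0,"rz":0,"jaw":1},{"dx":0,"dy":0,"dz":9,"rx":0,"ry":0,"rz":0,"jaw":1},{"dx":0,"dy":0,"dz":12,"rx":0,"ry":0,"rz":0,"jaw":1},{"dx":0,"dy":0,"dz":13,"rx":0,"ry":0,"rz":0,"jaw":1},{"dx":0,"dy":0,"dz":13,"rx":0,"ry":0,"rz":0,"jaw":1}]' 50
python3 -c "
from h import *
from scipy.spatial.transform import Rotation as R
print(np.degrees((R.from_euler('z',-5.7,degrees=True)*R.from_euler('y',18,degrees=True)).as_rotvec()))
cv2.imwrite('pics/w6.png',vision.get_image('wrist')[:,:,::-1])
cv2.imwrite('pics/s6.png',vision.get_image('side')[:,:,::-1])
"
```

```text
clock: 9.32
tcp_pos: [0.5217, -0.391, 0.2681]
tool_rot: [0.001, 0.706, 0.709, 0.0]
wrist_force: [0.1, 0.7, -3.6]
opening: 0.009
[ 0.89535147 17.98510303 -5.65302668]
```

View pics/s6.png

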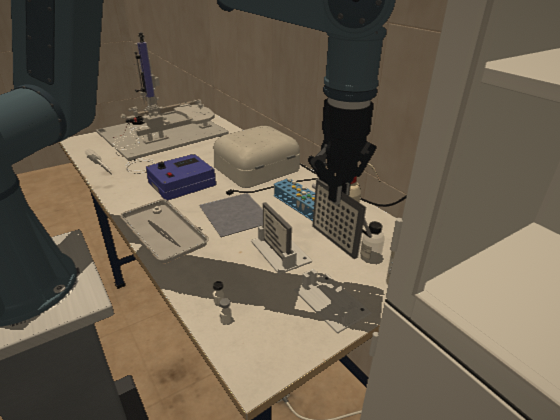

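The side view shows the chart hanging upright in the gripper at (338,218), out of its empty stand, with its leg still out. The other chart is in place at (277,230). I carry it to the mat, tilting on the way.

```bash
python3 -m handwheel '[{"dx":0,"dy":3,"dz":0,"rx":0,"ry":0,"rz":0,"jaw":1},{"dx":0.2,"dy":8,"dz":0,"rx":0,"ry":0,"rz":0,"jaw":1},{"dx":0.4,"dy":13,"dz":0,"rx":0,"ry":0,"rz":0,"jaw":1},{"dx":0.8,"dy":18,"dz":0,"rx":0,"ry":0,"rz":-1,"jaw":1},{"dx":1.2,"dy":23,"dz":0,"rx":0,"ry":3,"rz":-2,"jaw":1},{"dx":1.6,"dy":28,"dz":0,"rx":0.3,"ry":7,"rz":-3,"jaw":1},{"dx":1.6,"dy":33,"dz":0,"rx":0.5,"ry":11,"rz":-4,"jaw":1},{"dx":1.6,"dy":36,"dz":0,"rx":0.7,"ry":15,"rz":-5,"jaw":1}]' 50
python3 -c "
from h import *
s=monitor.sense();print(s['tcp_pos'],s['tool_rot'])
m=vision.camera_model('wrist');
from scipy.spatial.transform import Rotation as R
q=s['tool_rot'];print(R.from_quat([*q[1:],q[0]]).as_matrix().round(3))
"
```

```text
clock: 10.42
tcp_pos: [0.5366, -0.0282, 0.266]
tool_rot: [-0.098, 0.729, 0.671, -0.089]
wrist_force: [0.6, 0.4, -3.1]
opening: 0.0089
[ 0.53661399 -0.02821251  0.26595793] [-0.0983933   0.72909424  0.67143143 -0.08899542]
[[ 0.083  0.962 -0.262]
 [ 0.997 -0.079  0.024]
 [ 0.002 -0.263 -0.965]]
```

```bash
python3 -m handwheel '[{"dx":0.1,"dy":2,"dz":0,"rx":0,"ry":1,"rz":-0.7,"jaw":1},{"dx":0.1,"dy":3.4,"dz":-3,"rx":0,"ry":2.8,"rz":-0.7,"jaw":1},{"dx":0.1,"dy":3.4,"dz":-7,"rx":0,"ry":2.8,"rz":-0.7,"jaw":1},{"dx":0.1,"dy":3.4,"dz":-11,"rx":0,"ry":2.8,"rz":-0.7,"jaw":1},{"dx":0.1,"dy":3.4,"dz":-13.3,"rx":0,"ry":2.8,"rz":-0.7,"jaw":1},{"dx":0.1,"dy":3.4,"dz":-13.3,"rx":0,"ry":2.8,"rz":-0.7,"jaw":1}]' 50
python3 -c "
from h import *
from scipy.spatial.transform import Rotation as R
s=monitor.sense()
q=s['tool_rot'];print(R.from_quat([*q[1:],q[0]]).as_matrix().round(3)[:,1])
cv2.imwrite('pics/w7.png',vision.get_image('wrist')[:,:,::-1])
cv2.imwrite('pics/s7.png',cv2.resize(vision.get_image('side')[120:270,170:330,::-1],None,fx=4,fy=4))
"
```

```text
clock: 11.18
tcp_pos: [0.536, 0.0037, 0.1311]
tool_rot: [-0.116, 0.731, 0.664, -0.107]
wrist_force: [0.0, 0.3, -2.0]
opening: 0.0089
[ 0.946 -0.092 -0.312]
```

View pics/s7.png

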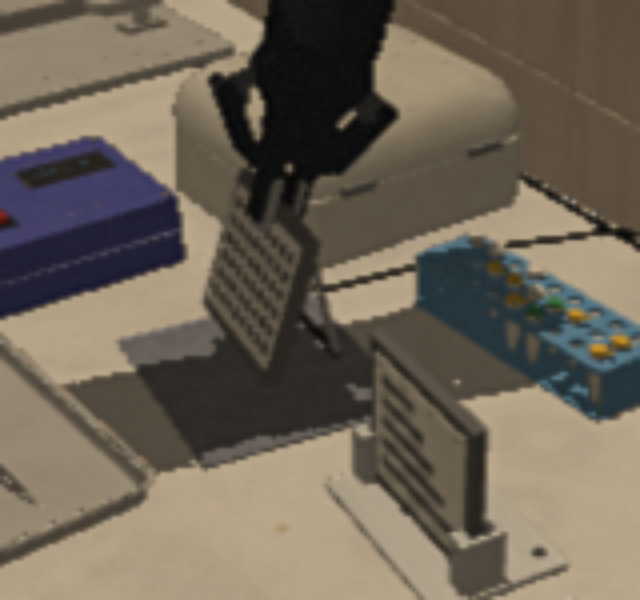

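View pics/w7.png

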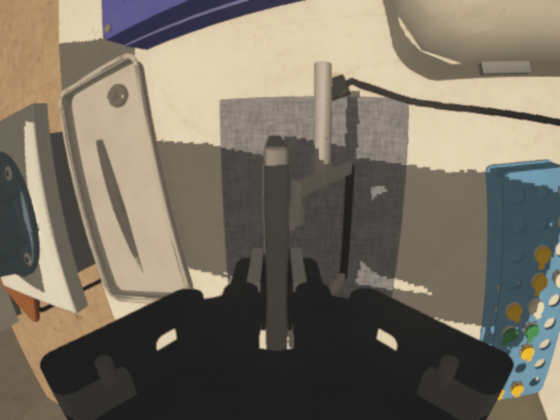

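The side view shows the tilted chart, with its leg out, above the middle of the mat. In the wrist view it is square with the mat edges. I lower it until it touches.

```bash
python3 -m handwheel '[{"dx":0,"dy":0.2,"dz":-1,"rx":0,"ry":0,"rz":0,"jaw":1},{"dx":0,"dy":0.2,"dz":-2,"rx":0,"ry":0,"rz":0,"jaw":1},{"dx":0,"dy":0.2,"dz":-2.2,"rx":0,"ry":0,"rz":0,"jaw":1},{"dx":0,"dy":0.2,"dz":-2.2,"rx":0,"ry":0,"rz":0,"jaw":1}]' 50
python3 -m handwheel '[{"dx":0,"dy":0,"dz":-0.2,"rx":0,"ry":0,"rz":0,"jaw":1},{"dx":0,"dy":0,"dz":-0.2,"rx":0,"ry":0,"rz":0,"jaw":1}]' 50
python3 -m handwheel '[{"dx":0,"dy":0,"dz":-0.2,"rx":0,"ry":0,"rz":0,"jaw":1},{"dx":0,"dy":0,"dz":-0.2,"rx":0,"ry":0,"rz":0,"jaw":1}]' 50
```

```text
clock: 11.78
tcp_pos: [0.5381, 0.0052, 0.1121]
tool_rot: [-0.114, 0.731, 0.664, -0.105]
wrist_force: [0.1, 1.1, -1.7]
opening: 0.0092
clock: 12.02
tcp_pos: [0.5383, 0.0052, 0.1104]
tool_rot: [-0.114, 0.731, 0.664, -0.105]
wrist_force: [0.9, 0.0, -2.5]
opening: 0.0089
clock: 12.28
tcp_pos: [0.5382, 0.0052, 0.1082]
tool_rot: [-0.114, 0.731, 0.664, -0.105]
wrist_force: [-0.1, -0.0, -2.8]
opening: 0.009
```

```bash
python3 -m handwheel '[{"dx":0,"dy":0,"dz":-0.1,"rx":0,"ry":0,"rz":0,"jaw":1},{"dx":0,"dy":0,"dz":-0.1,"rx":0,"ry":0,"rz":0,"jaw":1}]' 50
python3 -m handwheel '[{"dx":0,"dy":0,"dz":-0.1,"rx":0,"ry":0,"rz":0,"jaw":1},{"dx":0,"dy":0,"dz":-0.1,"rx":0,"ry":0,"rz":0,"jaw":1}]' 50
python3 -m handwheel '[{"dx":0,"dy":0,"dz":-0.1,"rx":0,"ry":0,"rz":0,"jaw":1},{"dx":0,"dy":0,"dz":-0.1,"rx":0,"ry":0,"rz":0,"jaw":1}]' 50
```

```text
clock: 12.52
tcp_pos: [0.5382, 0.0052, 0.1072]
tool_rot: [-0.114, 0.731, 0.664, -0.105]
wrist_force: [0.2, 0.1, -2.5]
opening: 0.0089
clock: 12.78
tcp_pos: [0.5384, 0.0051, 0.1067]
tool_rot: [-0.114, 0.732, 0.664, -0.105]
wrist_force: [-1.0, 0.4, 1.8]
opening: 0.009
clock: 13.02
tcp_pos: [0.5387, 0.0051, 0.1066]
tool_rot: [-0.113, 0.732, 0.664, -0.105]
wrist_force: [-1.6, 0.2, 7.4]
opening: 0.0086
```

Contact came at TCP z 0.1066, where I predicted 0.1063. I release in small jaw steps.

```bash
python3 -m handwheel '[{"dx":0,"dy":0,"dz":0.1,"rx":0,"ry":0,"rz":0,"jaw":0.86},{"dx":0,"dy":0,"dz":0.1,"rx":0,"ry":0,"rz":0,"jaw":0.82},{"dx":0,"dy":0,"dz":0.1,"rx":0,"ry":0,"rz":0,"jaw":0.78},{"dx":0,"dy":0,"dz":0.1,"rx":0,"ry":0,"rz":0,"jaw":0.74},{"dx":0,"dy":0,"dz":0.1,"rx":0,"ry":0,"rz":0,"jaw":0.68},{"dx":0,"dy":0,"dz":0.1,"rx":0,"ry":0,"rz":0,"jaw":0.6},{"dx":0,"dy":0,"dz":0.1,"rx":0,"ry":0,"rz":0,"jaw":0.6}]' 30
python3 -c "
from h import *
cv2.imwrite('pics/w8.png',vision.get_image('wrist')[:,:,::-1])
cv2.imwrite('pics/s8.png',cv2.resize(vision.get_image('side')[120:270,170:330,::-1],None,fx=4,fy=4))
"
```

```text
clock: 13.9
tcp_pos: [0.5383, 0.0052, 0.1063]
tool_rot: [-0.114, 0.731, 0.664, -0.105]
wrist_force: [-0.3, 0.4, -0.1]
opening: 0.0343
```

View pics/s8.png

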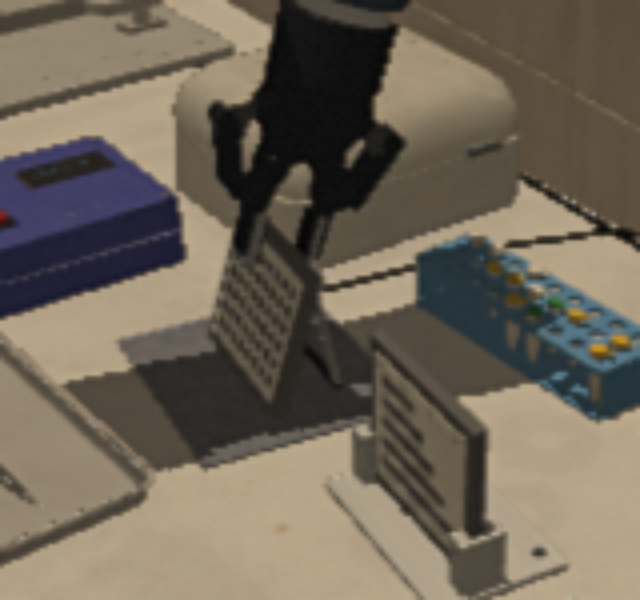

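View pics/w8.png

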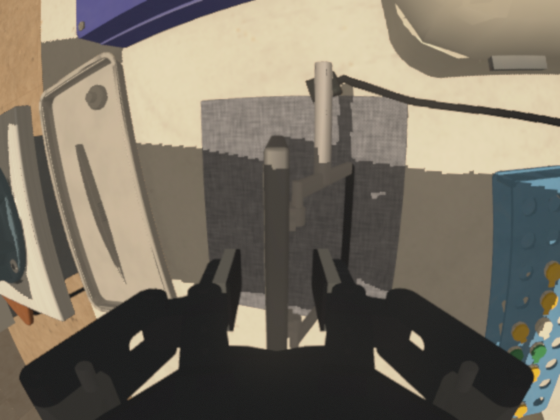

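The chart stands on the mat between open pads: the plate is at (277,250) in the wrist view, with pads at 235 and 320. The foot is down in the side view at about (335,378). I retreat along the tool axis, then up and away.

```bash
python3 -m handwheel '[{"dx":0.6,"dy":0,"dz":2,"rx":0,"ry":0,"rz":0,"jaw":0.6},{"dx":1.6,"dy":-0.1,"dz":5,"rx":0,"ry":0,"rz":0,"jaw":0.6},{"dx":3.1,"dy":-0.2,"dz":9.5,"rx":0,"ry":0,"rz":0,"jaw":0.6},{"dx":3.1,"dy":-0.2,"dz":15,"rx":0,"ry":0,"rz":0,"jaw":0.6},{"dx":0,"dy":-6,"dz":17,"rx":0,"ry":0,"rz":0,"jaw":0.6},{"dx":-5,"dy":-12,"dz":18,"rx":0,"ry":0,"rz":0,"jaw":0.6},{"dx":-10,"dy":-18,"dz":18,"rx":0,"ry":0,"rz":0,"jaw":0.6},{"dx":-14,"dy":-24,"dz":18,"rx":0,"ry":0,"rz":0,"jaw":0.6}]' 30
python3 -c "
from h import *
cv2.imwrite('pics/t9.png',vision.get_image('top')[:,:,::-1])
a=vision.get_image('side');cv2.imwrite('pics/s9f.png',a[:,:,::-1]);cv2.imwrite('pics/s9.png',cv2.resize(a[120:270,170:330,::-1],None,fx=4,fy=4))
"
```

```text
clock: 15.0
tcp_pos: [0.4245, -0.1977, 0.2862]
tool_rot: [-0.113, 0.731, 0.664, -0.105]
wrist_force: [0.9, -0.7, -0.3]
opening: 0.0344
```

View pics/s9.png

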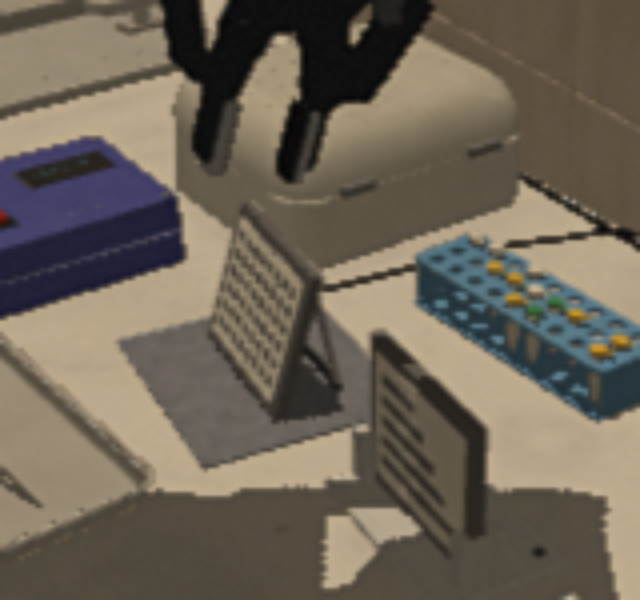

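View pics/t9.png

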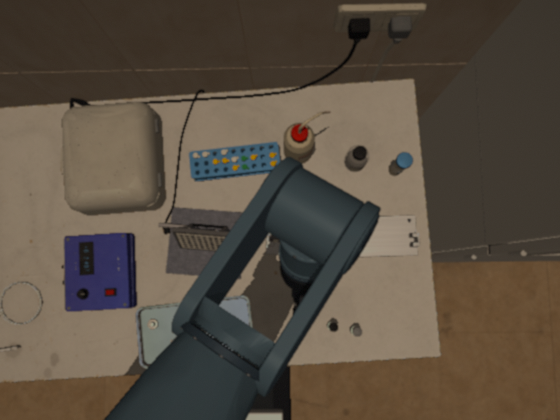

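The chart stands leaning on its leg in the middle of the mat, and the other chart is still in its stand. The arm hides part of the top view, so I move it further off for a clear check.

```bash
python3 -m handwheel '[{"dx":-2,"dy":-5,"dz":2,"rx":0,"ry":0,"rz":0,"jaw":0.6},{"dx":-4,"dy":-10,"dz":4,"rx":0,"ry":0,"rz":0,"jaw":0.6},{"dx":-6,"dy":-15,"dz":4,"rx":0,"ry":0,"rz":0,"jaw":0.6},{"dx":-6,"dy":-20,"dz":4,"rx":0,"ry":0,"rz":0,"jaw":0.6},{"dx":-6,"dy":-20,"dz":4,"rx":0,"ry":0,"rz":0,"jaw":0.6},{"dx":-6,"dy":-20,"dz":4,"rx":0,"ry":0,"rz":0,"jaw":0.6}]' 30
python3 -c "
from h import *
a=vision.get_image('top')[:,:,::-1];cv2.imwrite('pics/t10f.png',a)
cv2.imwrite('pics/t10.png',cv2.resize(a[195:290,150:340],None,fx=4,fy=4,interpolation=cv2.INTER_CUBIC))
a=vision.get_image('side');cv2.imwrite('pics/s10.png',cv2.resize(a[150:250,190:310,::-1],None,fx=6,fy=6,interpolation=cv2.INTER_CUBIC))
"
```

```text
clock: 15.85
tcp_pos: [0.3661, -0.3958, 0.3254]
tool_rot: [-0.114, 0.731, 0.664, -0.105]
wrist_force: [0.3, 0.3, -0.2]
opening: 0.0342
```

View pics/t10.png

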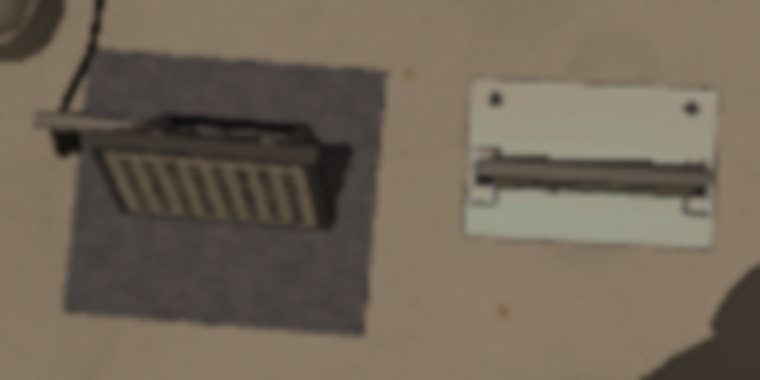

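View pics/s10.png

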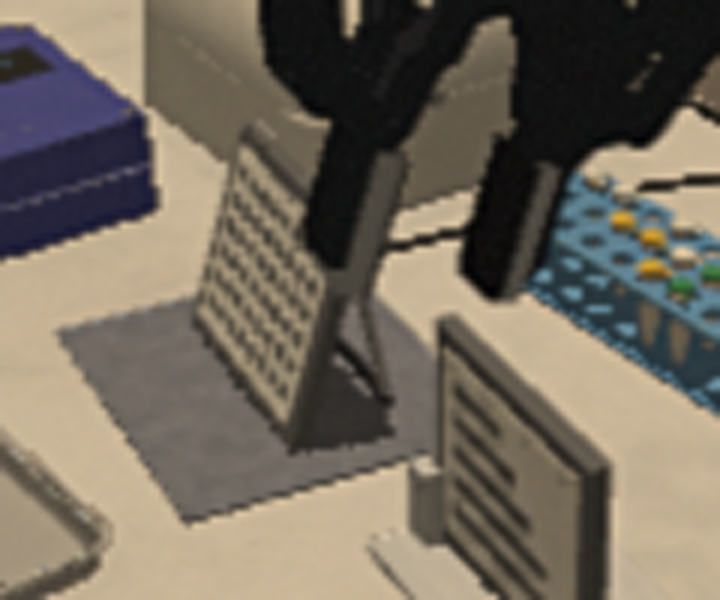

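```bash
python3 -c "
from h import *
M=lambda X,Y:(150+X/4,195+Y/4)
a,b=[onz('top',*M(*p),.106) for p in [(97,137),(318,153)]]
c,d=[onz('top',*M(*p),.006) for p in [(125,214),(328,229)]]
t=(a+b)/2;f=(c+d)/2;print(t,f,(t+f)/2, np.linalg.norm(a-b),np.linalg.norm(c-d))
print('yaw',np.degrees(np.arctan2((b-a)[0],-(b-a)[1])),'lean',np.degrees(np.arctan2(t[0]-f[0]-.004,.1)))
print([onz('top',*M(*p),.111) for p in [(478,172),(707,181)]])
"
```

```text
[0.53862652 0.00127189 0.106     ] [0.50368089 0.00714492 0.006     ] [0.52115371 0.0042084  0.056     ] 0.11446824345693773 0.11468560179266808
yaw -4.812837098285254 lean 17.195013599638237
[array([ 0.52279057, -0.13791054,  0.111     ]), array([ 0.51688352, -0.25393472,  0.111     ])]
```

The final checks agree: chart centre about (0.521, 0.004) against the mat at (0.521, 0.007), yaw -4.8°, lean about 17°, and the other chart unmoved. I hand the job in.

```bash
python3 -c "
from h import *
print(job.job_done(), monitor.sense()['clock'])"
```

```text
the job is handed in; nothing more can be done
the job is handed in; nothing more can be done
```

The dotted chart is standing on the grey mat with its leg out and its dotted face towards the robot. I handed the job in at about 16 s of the 51 s allowed; it reports no verdict. I pushed the peg back until the stop was felt (about 20 N), gripped the chart by the middle of its top edge and lifted it straight out. I then set it down tilted 18° and let go.

**Last checks, from the top and side pictures:**
- **Position:** the chart's centre is about 3 mm from the mat's centre.
- **Square:** it is turned about -4.8°, and the mat about -5.4°.
- **Lean:** about 17° (0.30 rad), resting on its lower edge and foot.
- **Leg:** about 0.51 rad, measured from the wrist picture while the chart was still in its stand. It still looked fully out after placing, but I did not measure it again.
- **Other chart:** it has not moved from its start in the top picture.
- **Robot:** the gripper was well clear, with no force beyond noise.

No check failed. The one disagreement was the chart's width, which I read as 114.5 mm instead of 120 mm because the corners were blurred. That matters little against the 40 mm allowed.

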